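# Park the truckle at the top of the cheese gutter

## Robot

A 7-joint arm with a two-finger parallel gripper is mounted at the origin on the work surface. World frame = base frame: x ahead of the robot, y to its left, z up, the work surface at z = 0. Lengths are in mm, angles in rad, forces in N, time in s.
With the tool pointing down it reaches from about 400 to 875 mm from the base axis. Payload 4.4 kg.
Tool frame: the origin (TCP) lies on the centre line of the jaws, within the pads' length; the fingertips stand 8 mm ahead of it and the grasp point (between the pads) lies 11 mm behind it; x points along the fingers, z is the direction in which the jaws open and shut, and the axes are right-handed (so a half turn about x gives the same grasp; the last joint's range is limited). The gripper opens to 85 mm and grips with 20 to 120 N. Pads are 22 mm wide; open, the fingers measure 114 mm over their backs; the gripper's body (76 mm by 85 mm) begins 54 mm behind the grasp point. The pads swing forward as they close: fully open they stand 13 mm farther back than shut.
Start: joints at [1.159, 0.628, 0.038, 1.517, -0.027, 0.996, -0.02], TCP at [220.346, -611.527, 207.113] pointing down, gripper open.
Joint ranges: [-3.06, 3.06], [-0.37, 2.12], [-1.25, 1.32], [0.18, 2.47], [-1.1, 4.24], [0.23, 1.98], [-2.94, 2.94]. Speed limits (rad/s): [2.57, 2.57, 3.14, 3.14, 3.14, 3.14, 3.14].

## Interface

Orientations are given as [roll, pitch, yaw] about the fixed x, y, z axes, in that order (R = Rz(yaw) Ry(pitch) Rx(roll)).
In Python, from cell import ctrl, get_image, camera_params gives the robot as it stands. The module is installed in compiled form; this text tells all that it offers.
- The arm moves only by the shell command python3 -m handwheel 'ROWS'. ROWS is text: rows parted by semicolons, each of 7 numbers parted by spaces: the opening, from -1 (shut) to 1 (fully open), then the shift along the tool's x, y, z in mm, then the turn, a rotation vector about the tool's x, y, z in rad. In form: grip x y z wx wy wz; .... A call has 1 to 10 rows; each row shifts and turns the pose as measured when the row begins, along the tool's axes as they then stand; what a row does not reach is not made up. A row lasts 1/10 s, in which the tool goes at most 50 mm and 8.59 degrees, less where a joint would pass 70% of its speed; a pose out of reach is approached as far as the arm can. A call with a gripper value outside its range is refused whole. The fingers move at their own pace and stop on an object; the grip force is fixed at half the most. Time passes only in rows, so rows that do not move let the fingers close. It gives the time, the measured TCP pose, the force and the opening at its end, in the units of the state.
- ctrl.read_state(): the state, without advancing time (a new reading comes with each control period).
- get_image(name): name is "side" or "top"; returns the picture (384x512x3 uint8, blue, green, red); there is no depth.
- camera_params(name): a dict with "fx", "fy", "cx", "cy" (pixels), "k1" (the pictures are not rectified: a ray, as slopes to the right and down, at radius r is drawn at 1 + k1 r^2 times it, then the intrinsics apply), "eye" and "orientation" of the camera in the world. Camera axes: x right, y up, looking along -z (the intrinsics and any distortion apply to the point x, -y, -z); pixel columns grow to the right and rows downward; lengths in mm; the calibration is good to about 2 mm. A picture is of the moment at which its call begins. camera_params takes no time and is no camera call.
- ctrl.finish_job(): hands the job in, once; it reports no verdict.
The state is a dict: "clock": time; "qpos": joint angles; "qd": joint speeds; "tau": joint torques, N m; "eef_pos": TCP position; "tool_rot": TCP orientation; "force": force on the tool from outside, world axes, zero at the start; "torque": the same for the moment, N m; "width": finger opening in mm.
Only numpy, scipy, OpenCV 4.12 (cv2) and the standard library are available. Lean on these libraries where they do the work, as an engineer would, in place of code of your own. Each camera call takes 0.05 s, during which the arm holds its last target.

## Task

With the fingertips, gently push the round truckle of cheese up the sloped wooden gutter until it drops into the hollow against the stop board at the top, so that it does not roll back. Then push the wooden keeper bar round until it lies square across the gutter behind (downhill of) the truckle. The truckle stays in the gutter all the way and is never lifted, and the other things on the counter stay where they are.

Things in the scene. Friction and masses are not known exactly. Their poses are not given: they have to be found in the camera images.
- truckle: Small drum of cheese with a smooth waxed rind, 64 mm in diameter, 50 mm wide, about 0.18 kg, lying on its round side in the gutter, axis (its own y) across it, so it rolls along the gutter. It starts resting against the low lip, its centre at x = -126, z = 58 mm in the gutter's frame. Origin at its centre; its x and z axes turn as it rolls.
- gutter: Fixed wooden gutter on a striped board, 303 mm long (x -162 to 141 mm), 76 mm wide. Origin: centre of its underside; x points uphill (level), y to the side with the keeper bar, z up. Side walls 10 mm thick, 16 mm above the floor, which is 56 mm wide. Low lip: x -162 to -150 mm, top at z = 36 mm. Stop board at the top end: face at x = 129 mm, top at z = 95 mm.
- gutter_slope (a point): Low end of the sloping floor, mid-width (x = -150, z = 22 mm in the gutter's frame). x runs up the slope, y as the gutter's, z square to the floor. The floor is flat and rises 8 degrees to the crest at gutter x = 75, z = 53.5 mm. The truckle's centre rides at z = 32 mm in this frame. Let go short of the crest, it rolls back to the lip.
- gutter_seat (a point): The truckle's centre when it rests in the hollow against the stop board: x = 97, y = 0, z = 79.5 mm in the gutter's frame. Beyond the crest the floor drops 6 mm to this level hollow (floor at z = 47.5 mm). Pushed past the crest, the truckle drops forward into it and stays, with 3 mm of play.
- keeper (a joint): Angle (rad) of the wooden keeper bar on an upright pivot at x = 45, y = 60 mm in the gutter's frame. 0: points straight downhill (gutter -x), beside the gutter. It grows as the bar swings in over the gutter (anticlockwise from above) to its end stop at 1.57: square across, pointing to gutter -y. Starts between -0.35 and 0.05; needs about 0.4 N at the tip; stays where it is left.
- keeper_tip (a point): Free end of the keeper bar, at mid-height, 105 mm from the pivot. The bar is 10 mm thick and 16 mm high (z = 71 to 87 mm in the gutter's frame); its bracket and pin reach z = 94 mm. Across the gutter it clears the side walls by 6 mm and the truckle in the hollow by about 12 mm.
- jar: Bystander: amber jar, 54 mm in diameter, 75 mm high, beside the gutter on the side without the keeper. Origin at the centre of its underside.
- standing_cheese: Bystander: another truckle, 64 mm in diameter, 50 mm high, standing on its flat face beside the gutter. Origin at the centre of its underside.
- block: Bystander: block of cheese 95 x 45 x 38 mm on the board beyond the stop board. Origin at the centre of its underside.
- wedge: Bystander: piece of cheese 89 x 50 x 35 mm on the robot's right. Origin at the centre of its underside.
- tub: Bystander: open clear plastic tub 120 x 120 x 55 mm on the robot's left. Origin at the centre of its underside.
- spreader: Bystander: spatula lying flat on the robot's right, along x.
There are look-alikes about, which are no part of the job. Leave any black or purple look-alike of the truckle alone.

How it is judged:
By the outcome, as a careful person would: the job done as asked, in the order asked, and still so for the second after the job is handed in, with the robot touching nothing.
It also fails if it takes over 58 s, if anything falls off the work surface, if the arm or the gripper's body presses on something with over 40 N, if the wrist force passes 120 N, or if a joint passes its speed limit or range.

## Working session

There is one attempt and no reset: what is moved stays moved. The work goes in short steps, Python scripts to look and compute and a shell command to move; the robot and the scene stay as the last step left them, time stands still between calls to the robot, and variables do not carry over. Pictures are saved under pics/ and viewed, and the job is handed in when it is done.

```bash
mkdir -p pics
python3 - <<'E'
from cell import ctrl,get_image,camera_params
import cv2
for n in("side","top"):
    im=get_image(n); cv2.imwrite(f"pics/{n}0.png",im); print(n,camera_params(n))
s=ctrl.read_state()
for k,v in s.items(): print(k,v)
E
```

```text
side {'fx': 425.25096168490353, 'fy': 425.25096168490353, 'cx': 240.88810050365842, 'cy': 191.97535785226648, 'k1': -0.12099241270000885, 'eye': array([-292.2724352 ,  837.49960879, 1139.11995748]), 'orientation': array([ 0.83064207,  0.00657802, -2.39609409])}
top {'fx': 374.6199420850323, 'fy': 374.6199420850323, 'cx': 252.90604519515253, 'cy': 189.29566226187487, 'k1': 0.0014039122420508854, 'eye': array([ 388.79282583,   19.34720491, 1233.28638245]), 'orientation': array([ 0.10718151, -0.02461785, -1.55682374])}
clock 0.1
qpos [ 1.15919593  0.62925662  0.03840665  1.51828924 -0.02700099  0.99630131
 -0.02005231]
qd [ 8.69512448e-04 -2.19985673e-03 -1.37760679e-04 -3.22464923e-03
 -1.35976702e-03 -5.36254704e-04 -7.89219895e-05]
tau [ 4.04112681e-03 -5.64529145e+01  1.23084426e+00 -1.93973422e+01
  1.13313622e-02  5.41910558e-03 -1.15655274e-05]
eef_pos [ 220.15832143 -610.92586759  206.2716605 ]
tool_rot [3.13878305 1.56905833 1.91376463]
force [-0.68551208 -0.51087728  0.93246036]
torque [ 0.02155167 -0.01006691 -0.00932419]
width 85.59539748873122
```

View pics/side0.png

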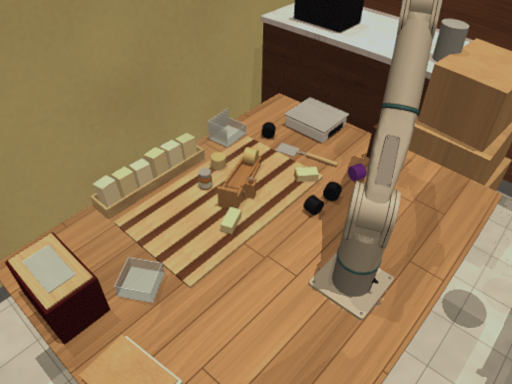

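View pics/top0.png

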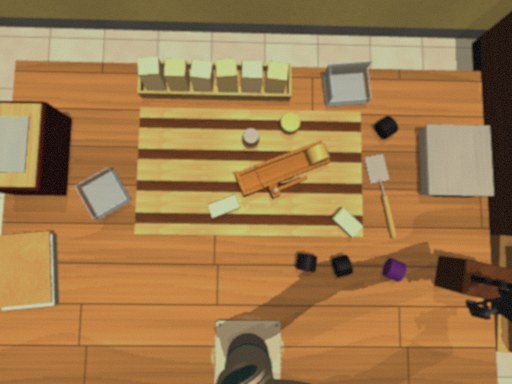

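```bash
cat > h.py <<'E'
import numpy as np,cv2
from scipy.spatial.transform import Rotation as R
from cell import ctrl,get_image,camera_params
def proj(n,P):
    c=camera_params(n);P=np.atleast_2d(P)
    q=(P-c['eye'])@R.from_euler('xyz',c['orientation']).as_matrix()
    u=np.c_[q[:,0]/-q[:,2],-q[:,1]/-q[:,2]]
    d=u*(1+c['k1']*(u**2).sum(1,keepdims=True))
    return np.c_[c['fx']*d[:,0]+c['cx'],c['fy']*d[:,1]+c['cy']]
def back(n,uv,z):
    c=camera_params(n)
    d=(np.array(uv,float)-[c['cx'],c['cy']])/[c['fx'],c['fy']];u=d.copy()
    for _ in range(20):u=d/(1+c['k1']*(u**2).sum())
    r=R.from_euler('xyz',c['orientation']).as_matrix()@np.array([u[0],-u[1],-1])
    return c['eye']+r*(z-c['eye'][2])/r[2]
def crop(im,x0,y0,w,h,s,fn):
    cv2.imwrite(fn,cv2.resize(im[y0:y0+h,x0:x0+w],None,fx=s,fy=s,interpolation=cv2.INTER_CUBIC))
def gp(G,p): # gutter G=(x,y,yaw), board top z0
    p=np.atleast_2d(np.array(p,float))
    return p@R.from_euler('z',G[2]).as_matrix().T+[G[0],G[1],G[3]]
def overlay(n,im,G,key=None,s=6,off=(0,0)):
    pass
E
python3 - <<'E'
from h import *
crop(cv2.imread('pics/top0.png'),220,100,130,100,6,'pics/topc.png')
crop(cv2.imread('pics/side0.png'),185,125,100,100,6,'pics/sidec.png')
E
```

```text
(no output)
```

View pics/topc.png

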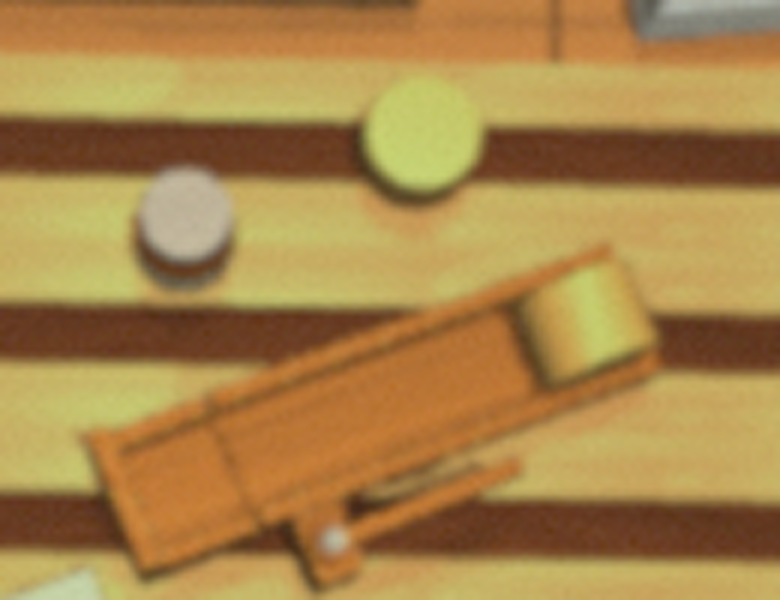

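View pics/sidec.png

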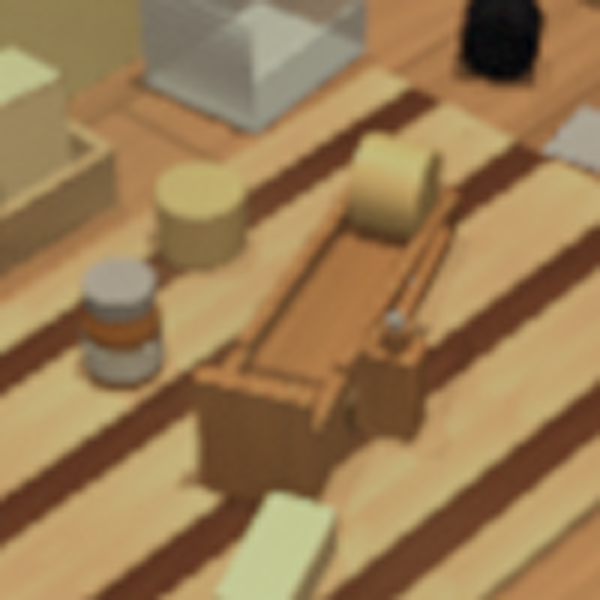

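Run:
```python
from h import *
from scipy.optimize import least_squares
T=[((90,432),(141,-38,95)),((148,578),(141,38,95)),((608,245),(-162,-38,38)),((658,368),(-162,38,38)),((332,540),(45,60,94))]
S=[((197,372),(141,-38,95)),((396,320),(45,60,94)),((326,384),(141,38,95))]
uv=lambda L,o:np.array([a for a,_ in L])/6+o
ut,us=uv(T,(220,100)),uv(S,(185,125)); pt=[b for _,b in T];ps=[b for _,b in S]
f=lambda G:np.r_[(proj('top',gp(G,pt))-ut).ravel(),(proj('side',gp(G,ps))-us).ravel()]
r=least_squares(f,[600,0,2.8,15])
G=r.x;print(G);print(r.fun.reshape(-1,2).round(2))
g=lambda p:gp(G,p)[0].round(1)
print('truckle',g((-126,0,58)),'pin',g((45,60,94)))
tp=back('top',np.array((518,465))/6+(220,100),G[3]+79)
l=R.from_euler('z',-G[2]).apply(tp-[G[0],G[1],0]);print('tip',tp,l, np.arctan2(-(l[1]-60)*1,-(l[0]-45)), np.hypot(l[0]-45,l[1]-60))
for n,o,(w,h),fn in(('top',(220,100),(130,100),'ft'),('side',(185,125),(100,100),'fs')):
    im=cv2.imread(f'pics/{n}0.png')[o[1]:o[1]+h,o[0]:o[0]+w];im=cv2.resize(im,None,fx=6,fy=6)
    def pl(P,c,cl=True):
        q=((proj(n,gp(G,P))-o)*6).astype(int);cv2.polylines(im,[q],cl,c,1)
    pl([(141,-38,95),(141,38,95),(129,38,95),(129,-38,95)],(255,0,0))
    pl([(141,-38,0),(141,38,0),(-162,38,0),(-162,-38,0)],(0,0,255))
    a=np.linspace(0,6.28,25)
    for y in(-25,25):pl([(-126+32*np.cos(t),y,58+32*np.sin(t)) for t in a],(0,255,0))
    for z in (71,87): pl([(45,60,z),(45-105*np.cos(-.05),60-105*np.sin(-.05),z)],(255,255,0))
    cv2.imwrite(f'pics/{fn}.png',im)
```

```text
[580.6094587  -94.43264568   1.98355004  13.52488639]
[[-0.54  1.04]
 [-0.53 -0.26]
 [ 0.16 -0.84]
 [ 1.39  0.06]
 [ 0.88  0.58]
 [-0.1  -0.03]
 [ 0.46 -1.76]
 [-1.93  2.47]]
truckle [ 631.2 -209.9   71.5] pin [507.6 -77.3 107.5]
tip [ 551.28412056 -171.35625347   92.52488639] [-58.70016991  57.71920776  92.52488639] 0.021990557753194893 103.72524887209092
```

View pics/ft.png

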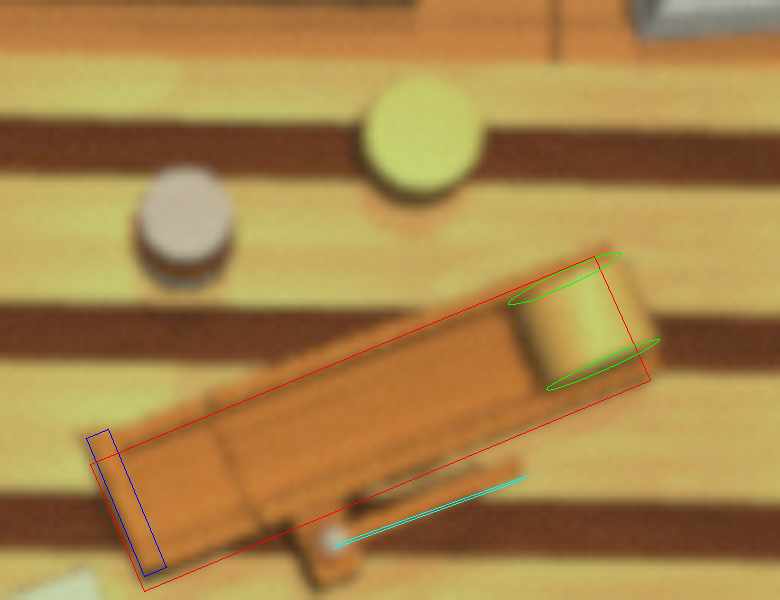

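View pics/fs.png

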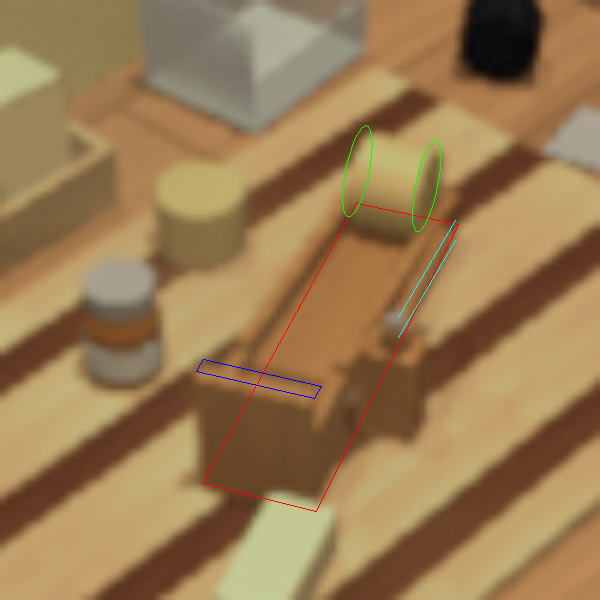

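Run:
```python
from h import *
from scipy.optimize import least_squares
T=[((90,432),(141,-38,95)),((148,578),(141,38,95)),((608,245),(-162,-38,38)),((658,368),(-162,38,38)),((332,540),(45,60,94)),((587,323),(-126,0,58))]
S=[((197,374),(141,-38,95)),((396,320),(45,60,94)),((326,386),(129,38,95)),((395,186),(-126,0,58)),((318,403),(141,38,95))]
uv=lambda L,o:np.array([a for a,_ in L])/6+o
ut,us=uv(T,(220,100)),uv(S,(185,125)); pt=[b for _,b in T];ps=[b for _,b in S]
f=lambda G:np.r_[(proj('top',gp(G,pt))-ut).ravel(),(proj('side',gp(G,ps))-us).ravel()]
r=least_squares(f,[600,0,2,15],loss='soft_l1')
G=r.x;print(G);print(f(G).reshape(-1,2).round(2))
for z in(10,14,18,22):
  r=least_squares(lambda g:f(np.r_[g,z])[:12],[600,0,2]);print(z,r.x,r.cost, f(np.r_[r.x,z])[12:].round(1))
s=ctrl.read_state();t=back('top',(500,0),0)
```

```text
[581.32202668 -95.47226923   1.98010593   8.19048188]
[[-0.18  0.91]
 [-0.29 -0.46]
 [ 0.25 -0.52]
 [ 1.36  0.32]
 [ 0.99  0.51]
 [-0.47  0.05]
 [-0.08  0.45]
 [ 0.43 -0.87]
 [-0.89  0.87]
 [-0.35 -0.37]
 [-0.67  0.15]]
10 [581.52024139 -94.43642653   1.97715473] 2.2433654894638737 [-0.4  0.2  0.2 -1.1 -1.2  0.6 -0.5 -0.6 -1.  -0.1]
14 [580.87801175 -93.99823212   1.97725093] 2.6446082605689614 [-0.4 -0.5  0.2 -1.8 -1.2 -0.1 -0.4 -1.3 -1.  -0.8]
18 [580.23590058 -93.56020241   1.97734778] 3.183898662222164 [-0.5 -1.2  0.3 -2.5 -1.2 -0.7 -0.4 -1.9 -1.  -1.5]
22 [579.59391017 -93.12233915   1.9774452 ] 3.8641136758305183 [-0.5 -1.9  0.4 -3.2 -1.1 -1.4 -0.3 -2.6 -0.9 -2.1]
```

```bash
cat >> h.py <<'E'
G=np.array([581.3,-95,1.979,10.])
def st(): 
    s=ctrl.read_state();s['R']=R.from_euler('xyz',s['tool_rot']);return s
def des(): # tool x down, z along gutter +-y nearest
    s=st();gy=np.array([-np.sin(G[2]),np.cos(G[2]),0]);best=None
    for k in(1,-1):
        z=k*gy;x=np.array([0,0,-1.]);M=R.from_matrix(np.c_[x,np.cross(z,x),z])
        w=(s['R'].inv()*M).as_rotvec()
        if best is None or np.linalg.norm(w)<np.linalg.norm(best[1]):best=(M,w)
    return best
def goto(p): # gutter-frame tip target -> tool-frame shift; tip 8 ahead
    s=st();M,w=des()
    t=gp(G,p)[0]-M.apply([8,0,0])
    print('t%.2f tip(gut)'%s['clock'],tip().round(1),'shift',s['R'].inv().apply(t-s['eef_pos']).round(1),'turn',w.round(3),'F(gut)',R.from_euler('z',-G[2]).apply(s['force']).round(1),'w',round(s['width'],1))
def tip():
    s=st();p=s['eef_pos']+s['R'].apply([8,0,0])-[G[0],G[1],G[3]]
    return R.from_euler('z',-G[2]).apply(p)
E
python3 - <<'E'
from h import *
goto((-200,0,160));print(des()[0].as_matrix().round(2),st()['R'].as_matrix().round(2))
E
```

```text
t0.10 tip(gut) [-330.2  536.3  188.3] shift [  28.6  527.1 -163.3] turn [ 1.508e+00 -1.000e-03  1.000e-03] F(gut) [-0.2  0.8  0.9] w 85.6
[[ 0.    0.4  -0.92]
 [ 0.   -0.92 -0.4 ]
 [-1.    0.    0.  ]] [[-0.    0.94  0.34]
 [ 0.    0.34 -0.94]
 [-1.    0.   -0.  ]]
```

```bash
python3 -m handwheel '-1 0 0 0 0.15 0 0;-1 0 0 0 0.15 0 0;-1 0 0 0 0.15 0 0;-1 0 0 0 0.15 0 0;-1 0 0 0 0.15 0 0;-1 0 0 0 0.15 0 0;-1 0 0 0 0.15 0 0;-1 0 0 0 0.15 0 0;-1 0 0 0 0.15 0 0;-1 0 0 0 0.15 0 0'
python3 -c "
from h import *
goto((-205,0,150));print(st()['R'].as_matrix().round(2),st()['qpos'])"
```

```text
clock: 1.1
eef_pos: [219.1, -606.9, 200.9]
tool_rot: [-1.718, 1.558, 1.834]
force: [0.1, 0.1, 0.2]
width: -0.1
t1.10 tip(gut) [-326.   535.6  182.9] shift [  35.3 -119.4 -535.9] turn [ 0.002 -0.002  0.012] F(gut) [ 0.1 -0.1  0.2] w -0.1
[[-0.    0.4  -0.92]
 [ 0.01 -0.92 -0.4 ]
 [-1.   -0.01 -0.  ]] [ 0.92304115  0.6732541   0.45224468  1.53270192 -0.32501583  1.02367402
 -1.26799365]
```

```bash
python3 -m handwheel '-1 0 -10 -45 0 0 0;-1 0 -10 -45 0 0 0;-1 0 -10 -45 0 0 0;-1 0 -10 -45 0 0 0;-1 0 -10 -45 0 0 0;-1 0 -10 -45 0 0 0;-1 0 -10 -45 0 0 0;-1 0 -10 -45 0 0 0;-1 0 -10 -45 0 0 0;-1 0 -10 -45 0 0 0'
python3 -c "
from h import *
goto((-205,0,150));print(st()['qpos'])"
```

```text
clock: 2.1
eef_pos: [597.6, -333.6, 195.6]
tool_rot: [-1.093, 1.551, 2.438]
force: [0.9, -2.1, -0.5]
width: -0.4
t2.10 tip(gut) [-225.3   79.8  177.6] shift [ 27.2 -21.4 -79.6] turn [-0.018  0.009  0.017] F(gut) [-2.3  0.1 -0.5] w -0.4
[ 0.21821808  0.74708463  0.47827442  1.40745056 -0.36228431  1.09427569
 -1.9912402 ]
```

```bash
python3 -m handwheel '-1 0 -7 -20 -0.01 0 0.01;-1 10 -7 -20 -0.01 0 0.01;-1 10 -7 -20 0 0.01 0;-1 7 0 -18 0 0 0;-1 0 0 0 0 0 0;-1 0 0 0 0 0 0'
python3 -c "
from h import *
goto((-190,0,150));goto((-190,0,50))
cv2.imwrite('pics/s1.png',get_image('side'));im=get_image('top');crop(im,220,100,130,100,6,'pics/t1.png')
im=get_image('side');crop(im,185,65,150,120,5,'pics/s1.png')"
```

```text
clock: 2.7
eef_pos: [669.2, -269.9, 162.2]
tool_rot: [-2.162, 1.565, 1.404]
force: [-1.5, 0.1, 0.1]
width: 0.5
t2.70 tip(gut) [-195.4  -11.2  144.2] shift [-5.9 -5.6 11.1] turn [ 0.016 -0.003  0.004] F(gut) [0.7 1.3 0.1] w 0.5
t2.70 tip(gut) [-195.4  -11.2  144.2] shift [94.1 -5.2 11.4] turn [ 0.016 -0.003  0.004] F(gut) [0.7 1.3 0.1] w 0.5
```

View pics/t1.png

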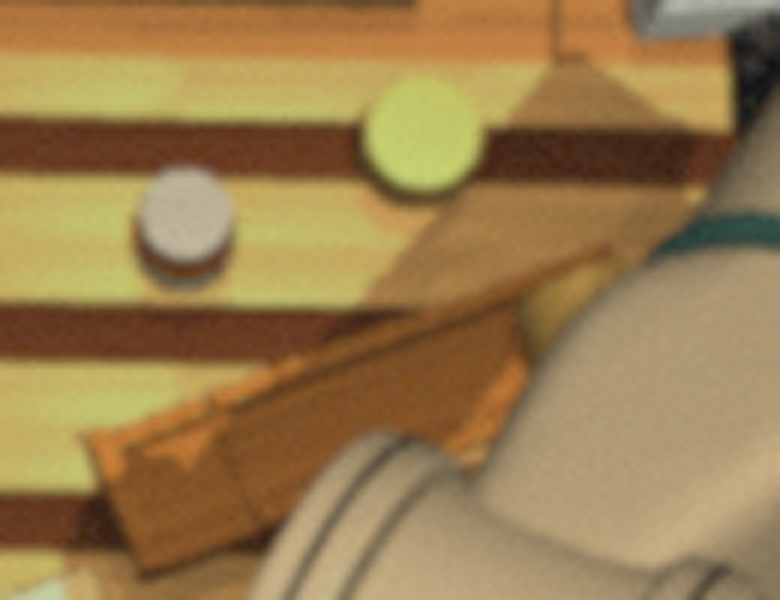

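View pics/s1.png

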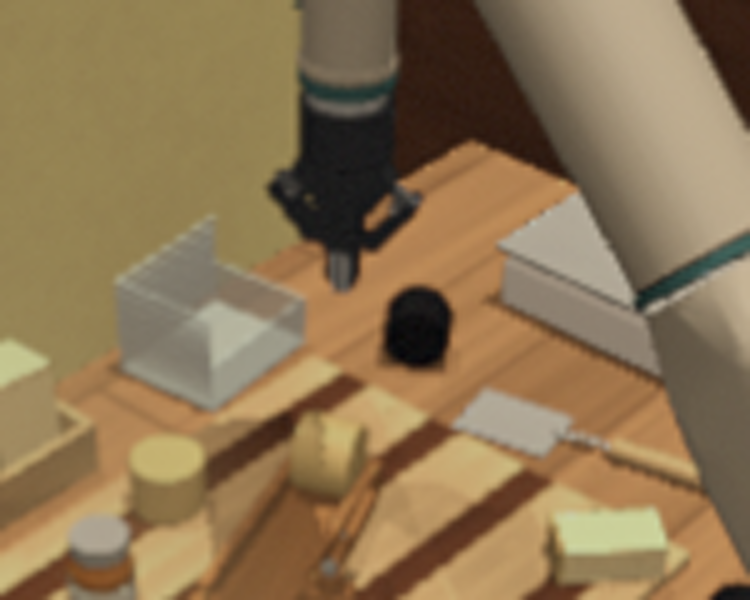

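```bash
python3 -m handwheel '-1 40 0 5 0 0 0;-1 35 0 5 0 0 0;-1 0 0 0 0 0 0'
python3 -c "
from h import *
goto((-190,0,48))
im=get_image('side');crop(im,205,105,80,70,9,'pics/s2.png')
s=st();print((proj('side',s['eef_pos']+s['R'].apply([8,0,0]))-[205,105])*9)"
```

```text
clock: 3.15
eef_pos: [659.7, -279.1, 90.3]
tool_rot: [2.879, 1.563, 0.156]
force: [-0.7, 0.1, -0.6]
width: -0.0
t3.15 tip(gut) [-200.2    1.    72.3] shift [ 24.3 -10.2  -1. ] turn [ 0.01  -0.008 -0.002] F(gut) [ 0.4  0.6 -0.6] w -0.0
[[459.55970561 331.28218377]]
```

View pics/s2.png

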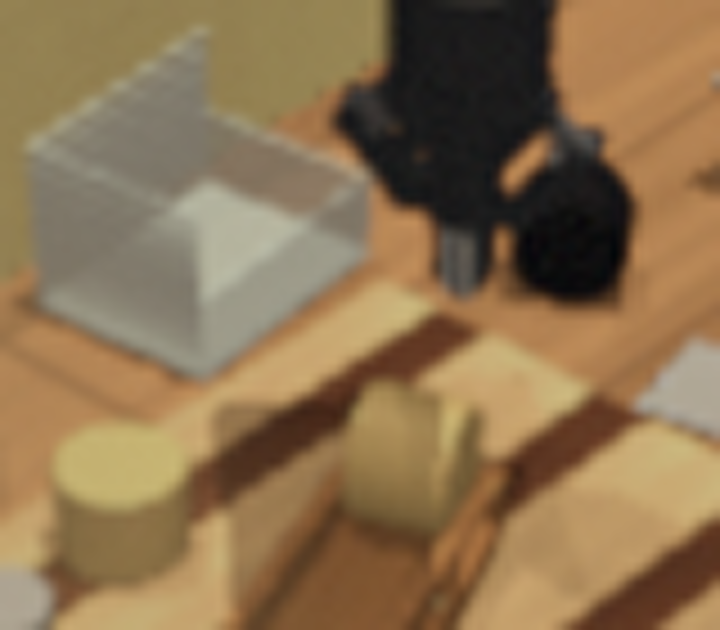

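```bash
python3 -c "
from h import *
s=st();print(s['clock'],s['eef_pos'],s['qd'])
im=get_image('side')
crop(im,205,105,80,70,9,'pics/s3.png')
s=st();print(s['clock'],s['eef_pos']);print((proj('side',s['eef_pos']+s['R'].apply([8,0,0]))-[205,105])*9)
im=get_image('top');crop(im,300,120,80,60,9,'pics/t3.png')
print((proj('top',s['eef_pos']+s['R'].apply([8,0,0]))-[300,120])*9)"
```

```text
3.2 [ 661.52892746 -280.07647067   92.97448822] [-0.00921479 -0.03946296  0.01875819 -0.06256829  0.00242981  0.01217294
 -0.00568524]
3.25 [ 663.38659915 -280.43498314   94.86577488]
[[457.12270892 326.07736554]]
[[365.59760266 206.2992576 ]]
```

View pics/s3.png

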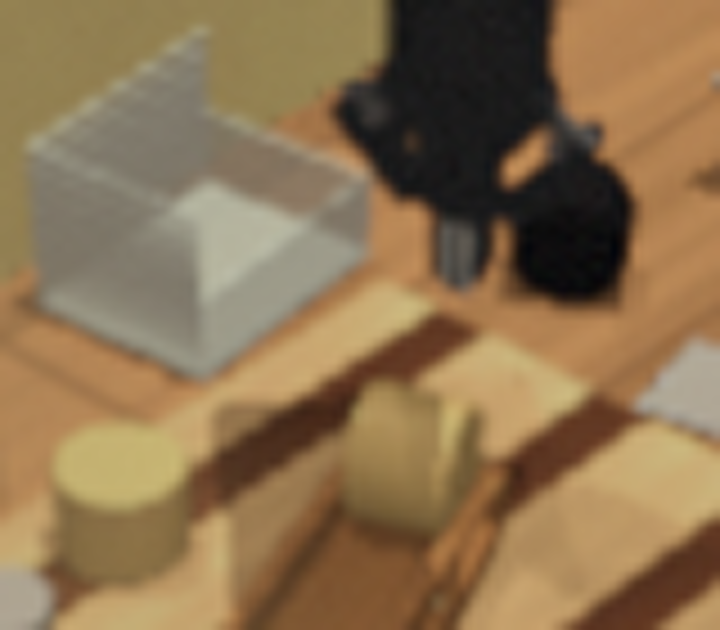

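View pics/t3.png

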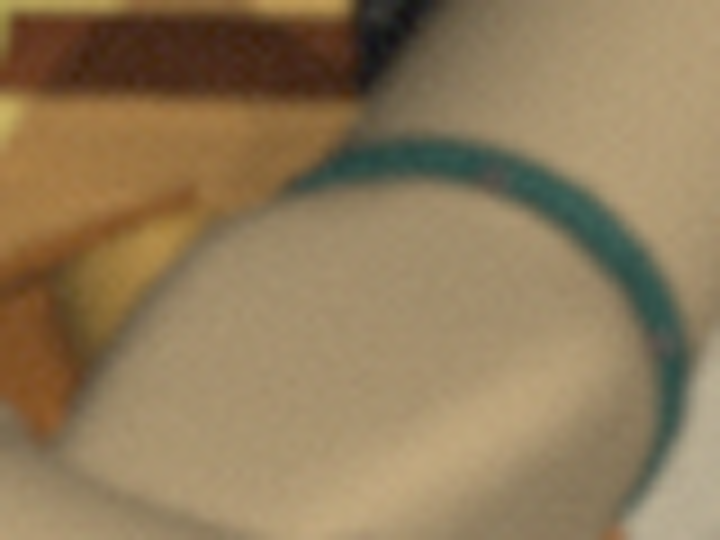

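```bash
python3 -c "
from h import *
print(proj('side',gp(G,(-195.4,-11.2,144.2))))
for d in(8,0,-5,-8,-13):
  s=st();print(d,(proj('side',s['eef_pos']+s['R'].apply([d,0,0]))-[205,105])*9,s['eef_pos'])
# base check
print(proj('side',[[0,0,0],[100,0,0]]),proj('top',[0,0,0]))
im=get_image('side');crop(im,300,225,110,100,6,'pics/b.png')
"
```

```text
[[253.33689031 128.4621689 ]]
8 [[455.1415121  323.05228326]] [ 664.62303259 -280.42304832   96.0052302 ]
0 [[455.60452922 309.24491184]] [ 664.62303259 -280.42304832   96.0052302 ]
-5 [[455.89508722 300.57461695]] [ 664.62303259 -280.42304832   96.0052302 ]
-8 [[456.06985633 295.35734676]] [ 664.62303259 -280.42304832   96.0052302 ]
-13 [[456.361864   286.63664575]] [ 664.62303259 -280.42304832   96.0052302 ]
[[351.55090859 281.11058552]
 [326.3417212  264.90603207]] [[247.70262885 353.38671771]]
```

View pics/b.png

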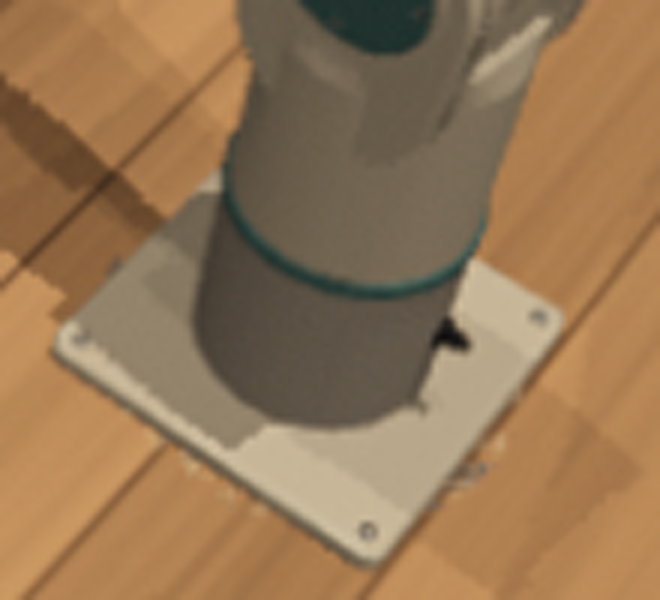

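```bash
python3 -m handwheel '-1 12 0 0 0 0 0;-1 10 -2 0 0 0 0;-1 5 -2 0 0 0 0;-1 0 0 0 0 0 0;-1 0 0 0 0 0 0'
python3 -c "
from h import *
im=get_image('side')
goto((-190,0,48))
crop(im,205,105,80,70,9,'pics/s4.png')
s=st();print((proj('side',s['eef_pos']+s['R'].apply([8,0,0]))-[205,105])*9)"
```

```text
clock: 3.85
eef_pos: [667.1, -276.6, 71.7]
tool_rot: [2.52, 1.545, -0.199]
force: [0.6, -0.2, -0.2]
width: -0.3
t3.90 tip(gut) [-200.8   -6.9   53.6] shift [  5.3 -10.8   6.7] turn [ 0.014 -0.021 -0.015] F(gut) [0.2 0.5 0.4] w 0.1
[[444.86180441 366.52609925]]
```

View pics/s4.png

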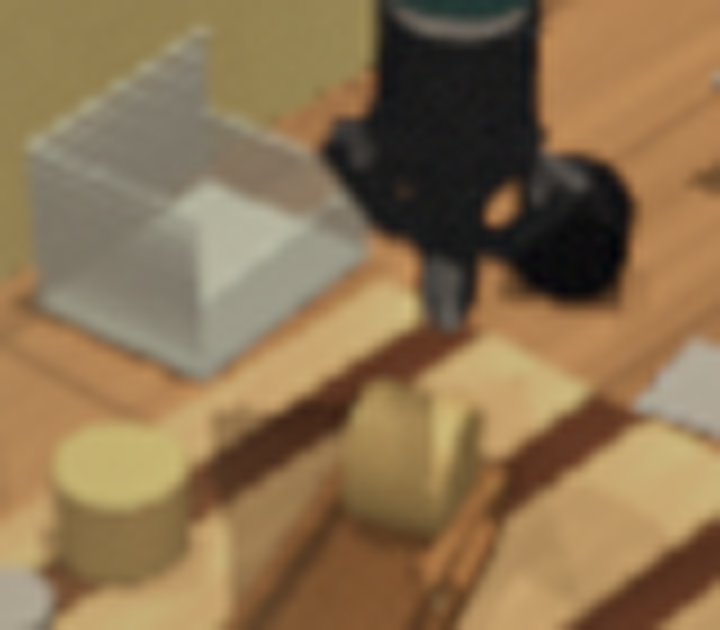

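```bash
python3 -c "
from h import *
import numpy as np
p=np.array([220.2,-610.9,206.3]);Rr=R.from_euler('xyz',[3.13878305,1.56905833,1.91376463])
for n,o,s in(('top',(420,240),8),('side',(330,150),6)):
  print(n,[((proj(n,p+Rr.apply([d,0,j]))-o)*s).round().tolist() for d in(8,-13) for j in(-50,0,50)])
  crop(cv2.imread('pics/%s0.png'%n),*o,92,75,s,'pics/i%s.png'%n)
s=st();print(s['eef_pos'],s['clock'],s['qd'].round(3))
"
```

```text
top [[[291.0, 488.0]], [[425.0, 439.0]], [[558.0, 390.0]], [[327.0, 500.0]], [[463.0, 450.0]], [[598.0, 399.0]]]
side [[[371.0, -98.0]], [[380.0, -137.0]], [[390.0, -175.0]], [[378.0, -125.0]], [[387.0, -164.0]], [[397.0, -201.0]]]
[ 667.09498919 -276.50037911   71.6389549 ] 3.9 [ 0.001 -0.002  0.    -0.002  0.002  0.001  0.002]
```

View pics/itop.png

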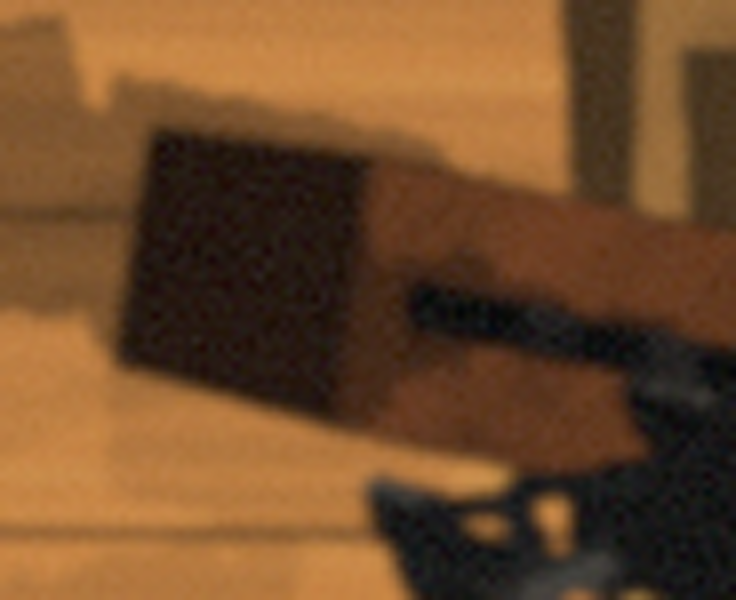

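```bash
python3 -c "
from h import *
p=np.array([220.2,-610.9,206.3]);Rr=R.from_euler('xyz',[3.13878305,1.56905833,1.91376463])
im=cv2.imread('pics/top0.png')[250:360,432:512];im=cv2.resize(im,None,fx=7,fy=7,interpolation=cv2.INTER_CUBIC)
im=cv2.convertScaleAbs(im,alpha=1.8,beta=20)
for d,c in((8,(0,0,255)),(-60,(255,0,0))):
  for j in(-50,0,50):
    q=((proj('top',p+Rr.apply([d,0,j]))-(432,250))*7).astype(int)[0];cv2.circle(im,tuple(map(int,q)),5,c,-1)
cv2.imwrite('pics/it2.png',im)
im=cv2.imread('pics/side0.png')[100:210,300:420];im=cv2.resize(im,None,fx=5,fy=5,interpolation=cv2.INTER_CUBIC)
cv2.imwrite('pics/is2.png',im)
"
```

```text
(no output)
```

View pics/it2.png

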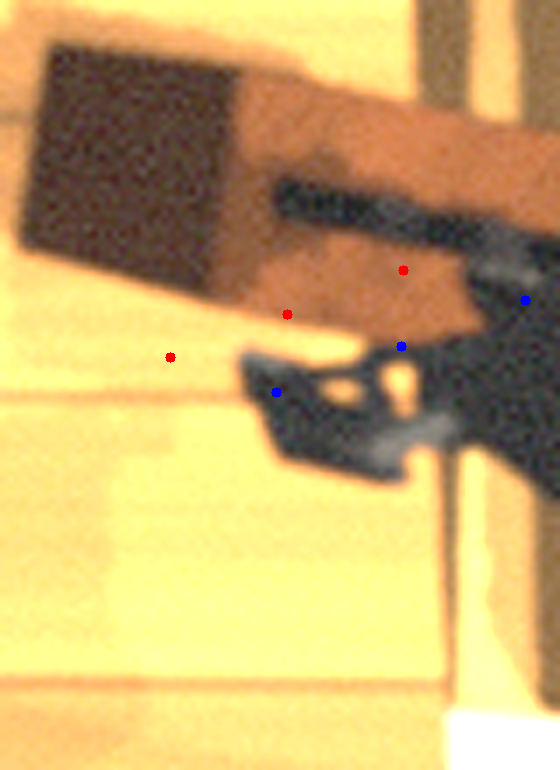

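View is2.

View pics/is2.png

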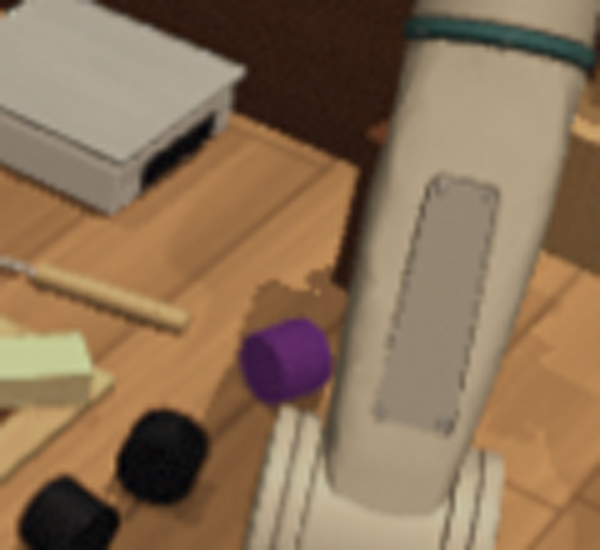

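```bash
python3 -m handwheel '-1 0 30 3 0 0 0;-1 0 30 3 0 -0.02 -0.01;-1 0 0 0 0 0 0;-1 0 0 0 0 0 0'
python3 -m handwheel '-1 12 0 0 0 0 0;-1 10 0 0 0 0 0;-1 10 0 0 0 0 0;-1 0 0 0 0 0 0'
python3 -c "
from h import *
im=get_image('side')
goto((-260,0,-10))
crop(im,205,75,100,80,7,'pics/s5.png')
s=st();print((proj('side',s['eef_pos']+s['R'].apply([8,0,0]))-[205,75])*7)
im=get_image('top');crop(im,290,90,120,100,6,'pics/t5.png')"
```

```text
clock: 4.3
eef_pos: [687.3, -333.5, 72.8]
tool_rot: [1.809, 1.567, -0.908]
force: [-0.3, 0.9, 0.1]
width: 0.2
clock: 4.7
eef_pos: [686.5, -329.8, 37.5]
tool_rot: [-2.868, 1.57, 0.7]
force: [0.2, 0.7, 0.5]
width: -0.2
t4.75 tip(gut) [-257.7   -3.8   20.3] shift [30.3  2.2  3.9] turn [ 0.018 -0.002 -0.001] F(gut) [ 0.3 -0.5 -0. ] w -0.1
[[377.77120638 488.24471643]]
```

View pics/s5.png

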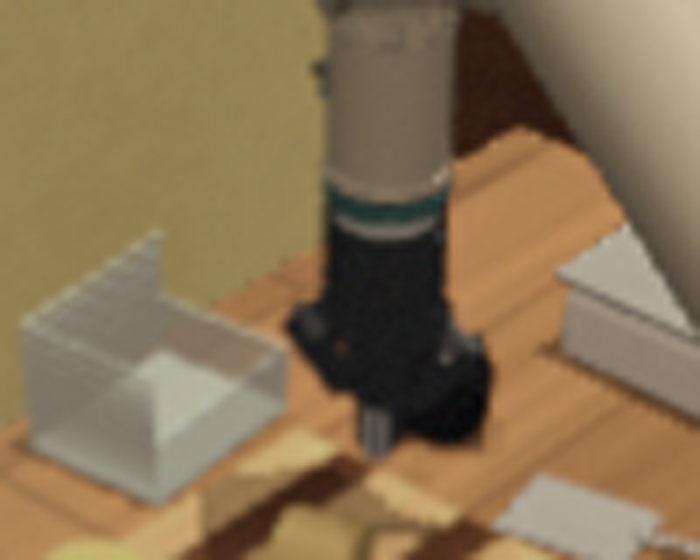

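View pics/t5.png

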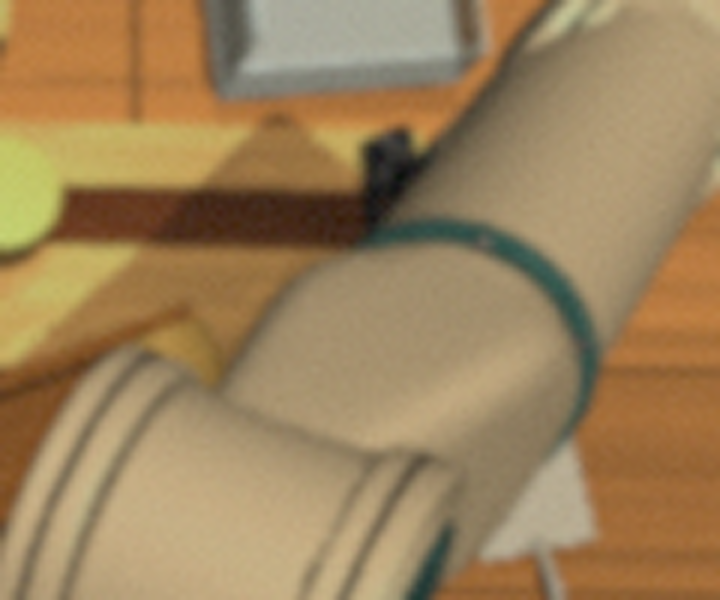

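```bash
python3 -c "
from h import *
s=st()
for d in(-30,-50,-70):
  q=[s['eef_pos']+s['R'].apply([d,0,j]) for j in(-50,50)]
  print(d,((proj('top',q)-[290,90])*6).round().tolist(),((proj('side',q)-[205,75])*7).round().tolist())
"
python3 -m handwheel '-1 8 0 0 0 0 0;-1 5 0 0 0 0 0;-1 4 0 0 0 0 0;-1 0 0 0 0 0 0'
```

```text
-30 [[349.0, 198.0], [428.0, 367.0]] [[302.0, 422.0], [457.0, 451.0]]
-50 [[359.0, 188.0], [440.0, 360.0]] [[303.0, 396.0], [458.0, 425.0]]
-70 [[370.0, 177.0], [453.0, 352.0]] [[303.0, 369.0], [459.0, 398.0]]
clock: 5.2
eef_pos: [688.5, -330.9, 21.9]
tool_rot: [2.309, 1.566, -0.406]
force: [0.3, -0.4, 0.5]
width: 0.1
```

```bash
python3 -m handwheel '-1 5 0 0 0 0 0;-1 4 0 0 0 0 0;-1 0 0 0 0 0 0'; python3 -m handwheel '-1 4 0 0 0 0 0;-1 0 0 0 0 0 0'
```

```text
clock: 5.5
eef_pos: [688.7, -331.1, 12.4]
tool_rot: [2.302, 1.565, -0.413]
force: [-0.4, 0.3, 0.4]
width: 0.2
clock: 5.7
eef_pos: [688.7, -331.2, 8.0]
tool_rot: [2.298, 1.565, -0.417]
force: [0.1, 0.2, -0.4]
width: 0.2
```

```bash
for i in 1 2; do python3 -m handwheel '-1 3 0 0 0 0 0;-1 0 0 0 0 0 0'|egrep 'pos|force'; done; python3 -c "
from h import *
im=get_image('side')
crop(im,205,75,100,80,7,'pics/s6.png')
s=st();print(s['clock'],s['eef_pos'],(proj('side',s['eef_pos']+s['R'].apply([8,0,0]))-[205,75])*7)"
```

```text
eef_pos: [688.8, -331.3, 4.9]
force: [-0.1, -0.2, 0.2]
eef_pos: [688.9, -331.3, 1.7]
force: [0.2, 0.6, -0.4]
6.15 [ 689.18601071 -331.43964534    2.07879963] [[375.4749185  531.89548756]]
```

View pics/s6.png

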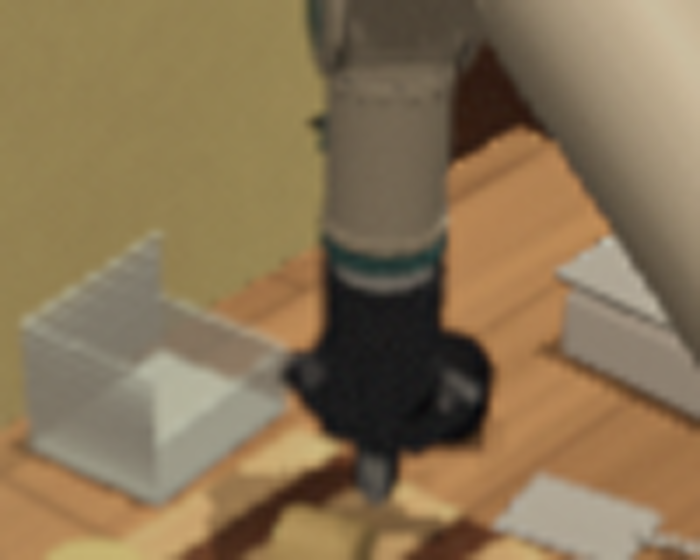

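```bash
for i in 1 2 3; do python3 -m handwheel '-1 3 0 0 0 0 0;-1 0 0 0 0 0 0'|egrep 'pos|force'; done
```

```text
eef_pos: [689.3, -331.6, -0.9]
force: [-0.1, -0.5, -0.4]
eef_pos: [689.4, -331.6, -4.2]
force: [-0.6, 0.3, -0.7]
eef_pos: [689.4, -331.6, -7.5]
force: [0.6, 0.2, -0.2]
```

```bash
for i in 1 2 3; do python3 -m handwheel '-1 2 0 0 0 0 0;-1 0 0 0 0 0 0'|egrep 'pos|force'; done
```

```text
eef_pos: [689.4, -331.6, -9.7]
force: [-0.0, 0.4, 0.1]
eef_pos: [689.6, -331.8, -11.7]
force: [0.2, 1.3, -0.2]
eef_pos: [690.1, -332.1, -11.4]
force: [-0.4, 0.1, 0.1]
```

```bash
for i in 1 2; do python3 -m handwheel '-1 2 0 0 0 0 0;-1 0 0 0 0 0 0'|egrep 'pos|force'; done;  python3 -c "
from h import *
im=get_image('side')
crop(im,205,75,100,80,7,'pics/s7.png')
s=st();print(s['clock'],s['eef_pos'],s['force'],s['qpos'],(proj('side',s['eef_pos']+s['R'].apply([8,0,0]))-[205,75])*7)"
```

```text
eef_pos: [690.7, -332.4, -11.7]
force: [0.9, 0.1, 0.4]
eef_pos: [691.2, -332.7, -11.7]
force: [-0.1, -0.4, 0.6]
7.8 [ 691.19616698 -332.71481877  -11.86512653] [0.31601078 0.40964279 0.5154131 ] [ 0.23175532  1.07190158  0.38471062  1.28486975 -0.45105838  0.85824783
 -1.98839986] [[373.93012248 547.12663069]]
```

View pics/s7.png

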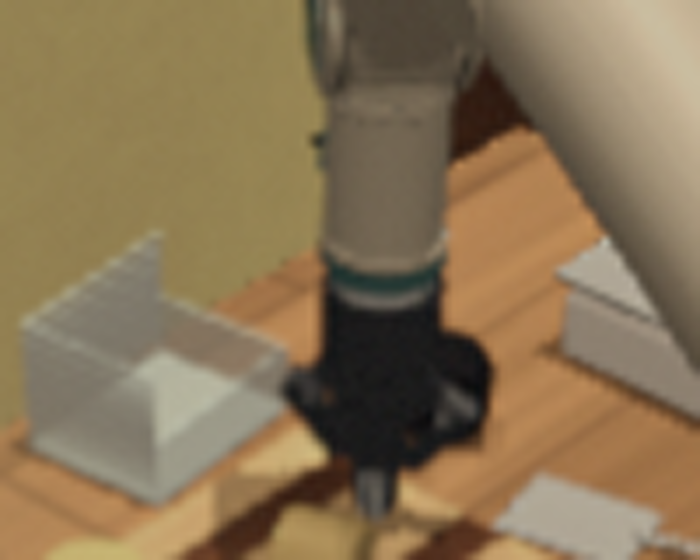

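```bash
python3 -c "
from h import *
for z in(-20,-10,0,5,10,20): print(z,back('side',(258.6,149),z).round(1))
"; python3 -m handwheel '-1 3 0 0 0 0 0;-1 3 0 0 0 0 0;-1 3 0 0 0 0 0'
```

```text
-20 [ 711.3 -357.1  -20. ]
-10 [ 702.6 -346.8  -10. ]
0 [ 694.  -336.4    0. ]
5 [ 689.6 -331.3    5. ]
10 [ 685.3 -326.1   10. ]
20 [ 676.6 -315.8   20. ]
clock: 8.1
eef_pos: [691.2, -332.7, -12.1]
tool_rot: [2.516, 1.561, -0.197]
force: [-5.2, 4.0, 18.8]
width: -0.5
```

```bash
sed -i 's/M.apply(\[8,0,0\])/M.apply([-12,0,0])/;s/apply(\[8,0,0\])/apply([-12,0,0])/' h.py
python3 -m handwheel '-1 -20 0 0 0 0 0;-1 -25 0 0 0 0 0;-1 -15 0 0 0 0 0;-1 0 0 0 0 0 0;-1 0 0 0 0 0 0'; python3 -c "
from h import *
goto((-185,0,50))"
```

```text
clock: 8.6
eef_pos: [689.4, -331.6, 47.0]
tool_rot: [2.698, 1.564, -0.016]
force: [-0.7, 0.7, -0.4]
width: -0.2
t8.60 tip(gut) [-260.    -5.2   49. ] shift [ -1.3 -75.1   3.8] turn [ 0.02  -0.006 -0.003] F(gut) [ 0.9  0.3 -0.4] w -0.2
```

```bash
python3 -m handwheel '-1 0 -25 2 0.01 0 0;-1 0 -25 2 0.01 0 0;-1 0 -20 1 0 0 0;-1 0 0 0 0 0 0;-1 0 0 0 0 0 0'; python3 -c "
from h import *
goto((-170,0,50))
im=get_image('side')
crop(im,205,105,80,70,9,'pics/s8.png')
s=st();print(s['clock'],s['eef_pos'],(proj('side',s['eef_pos']+s['R'].apply([-12,0,0]))-[205,105])*9)"
```

```text
clock: 9.1
eef_pos: [651.7, -267.4, 39.1]
tool_rot: [-1.294, 1.568, 2.254]
force: [0.2, -0.9, 0.6]
width: 0.2
t9.10 tip(gut) [-186.2    3.9   41.1] shift [ -8.9 -16.2  -3.8] turn [-0.003  0.001  0.002] F(gut) [-0.9  0.2  0.6] w 0.2
9.15 [ 651.63427838 -267.0364386    38.86084864] [[456.08940298 410.40938018]]
```

View pics/s8.png

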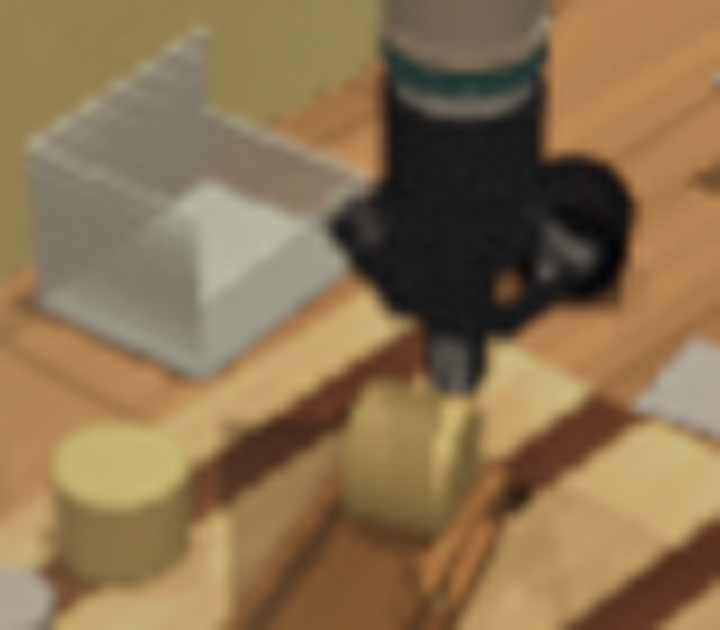

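```bash
python3 -m handwheel '-1 -5 0 -2 0 0 0;-1 -4 -4 -2 0 0 0;-1 0 -4 0 0 0 0;-1 0 0 0 0 0 0'; python3 -c "
from h import *
goto((-165,0,50))"
python3 -m handwheel '-1 0 -4 0 0 0 0;-1 0 -4 0 0 0 0'; python3 -c "
from h import *
goto((-140,0,53))"
```

```text
clock: 9.55
eef_pos: [652.9, -261.1, 48.0]
tool_rot: [-0.556, 1.57, 2.989]
force: [0.1, 0.3, -0.2]
width: -0.1
t9.55 tip(gut) [-180.9    0.2   50. ] shift [ -0.  -15.9  -0.1] turn [-0.005  0.001  0.001] F(gut) [ 0.2 -0.2 -0.2] w -0.1
clock: 9.75
eef_pos: [649.7, -254.3, 48.3]
tool_rot: [0.588, 1.57, -2.151]
force: [-0.3, 0.3, 0.2]
width: 0.2
t9.75 tip(gut) [-173.4    0.4   50.3] shift [ -2.8 -33.4  -0.2] turn [-0.006  0.001 -0.   ] F(gut) [0.4 0.2 0.2] w 0.2
```

```bash
python3 -m handwheel '-1 -0.7 -5 0 0 0 0;-1 -0.7 -5 0 0 0 0;-1 -0.7 -5 0 0 0 0;-1 -0.7 -5 0 0 0 0;-1 -0.7 -5 0 0 0 0;-1 -0.7 -5 0 0 0 0'; python3 -c "
from h import *
im=get_image('side')
goto((-140,0,53))
crop(im,205,105,80,70,9,'pics/s9.png')"
```

```text
clock: 10.35
eef_pos: [641.5, -234.0, 57.9]
tool_rot: [1.833, 1.551, -0.909]
force: [0.6, -4.6, 4.8]
width: 0.2
t10.40 tip(gut) [-150.6   -0.3   60.3] shift [  7.1 -11.    0.5] turn [-0.008 -0.005 -0.019] F(gut) [-3.9  2.   5.9] w 0.2
```

View pics/s9.png

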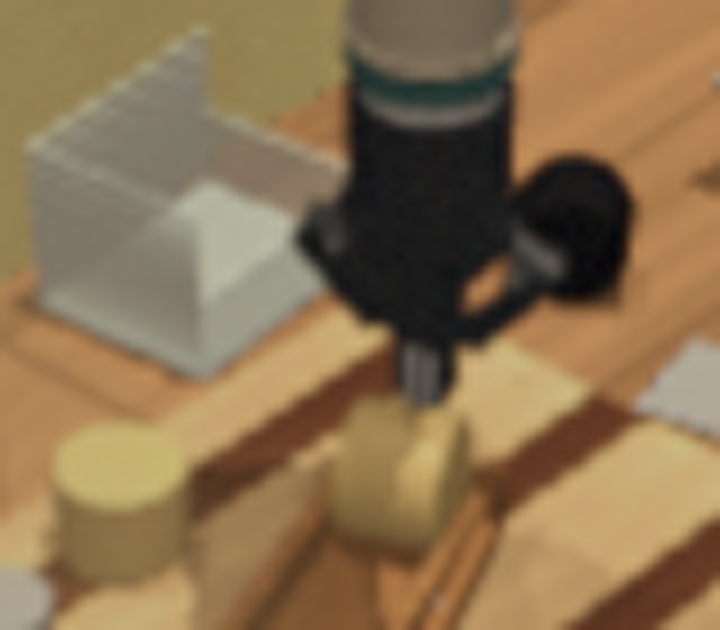

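```bash
python3 -m handwheel '-1 4 -1 0 0 0 0;-1 3 -2 0 0 0 0;-1 1 -5 0 0 0 0;-1 0 -5 0 0 0 0'; python3 -c "
from h import *
goto((-130,0,55))"
```

```text
clock: 10.8
eef_pos: [642.1, -234.4, 58.1]
tool_rot: [1.865, 1.524, -0.88]
force: [1.7, -3.5, 5.9]
width: 0.1
t10.80 tip(gut) [-151.5   -0.4   60.1] shift [  4.1 -22.3   0.9] turn [-0.012 -0.013 -0.045] F(gut) [-3.9 -0.1  5.9] w 0.1
```

```bash
python3 -c "
from h import *
print(proj('top',[[691,-333,0],[691,-333,12]]))
im=cv2.imread('pics/top0.png');crop(im,320,95,60,60,10,'pics/e.png')"
```

```text
[[349.37628557 141.15441999]
 [350.38204422 140.31325108]]
```

View pics/e.png

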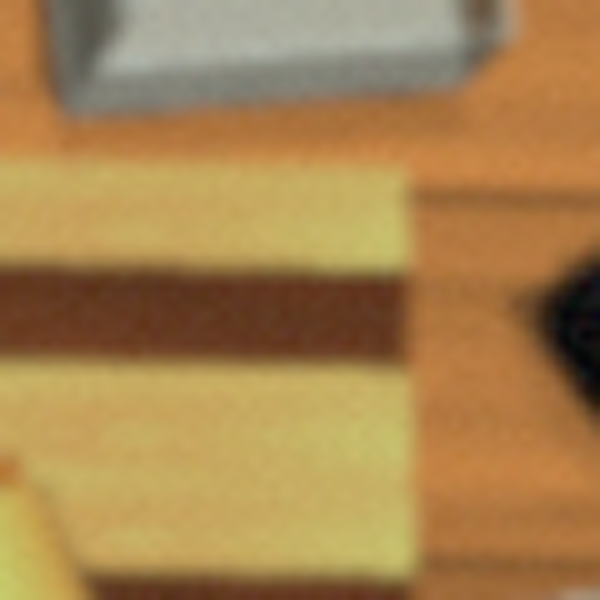

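```bash
sed -i 's/apply(\[-12,0,0\])/apply([-22,0,0])/g' h.py
python3 -m handwheel '-1 0 5 0 0 0 0;-1 0 5 0 0 0 0;-1 0 6 0 0 0 0.02;-1 0 6 0 0 0 0.02;-1 0 6 0 0 0 0;-1 0 0 0 0 0 0'; python3 -c "
from h import *
goto((-185,0,50))"
```

```text
clock: 11.4
eef_pos: [651.3, -257.3, 57.7]
tool_rot: [1.704, 1.49, -1.04]
force: [0.3, -0.1, -0.0]
width: 0.2
t11.40 tip(gut) [-175.     0.3   69.6] shift [20.3  6.7  0. ] turn [-0.011 -0.01  -0.081] F(gut) [-0.3 -0.2 -0. ] w 0.2
```

```bash
python3 -m handwheel '-1 0 8 0 -0.01 -0.01 -0.08;-1 7 4 0 0 0 0;-1 7 0 0 0 0 0;-1 5 0 0 0 0 0;-1 0 0 0 0 0 0;-1 0 0 0 0 0 0'; python3 -c "
from h import *
goto((-170,0,50))
im=get_image('side');crop(im,205,105,80,70,9,'pics/s10.png')
"
```

```text
clock: 12.0
eef_pos: [653.8, -263.7, 35.0]
tool_rot: [-1.155, 1.565, 2.396]
force: [-0.8, -0.9, -0.7]
width: -0.3
t12.00 tip(gut) [-183.8    0.3   47. ] shift [ -2.9 -13.7  -0.4] turn [0.001 0.003 0.006] F(gut) [-0.5  1.1 -0.7] w -0.3
```

View pics/s10.png

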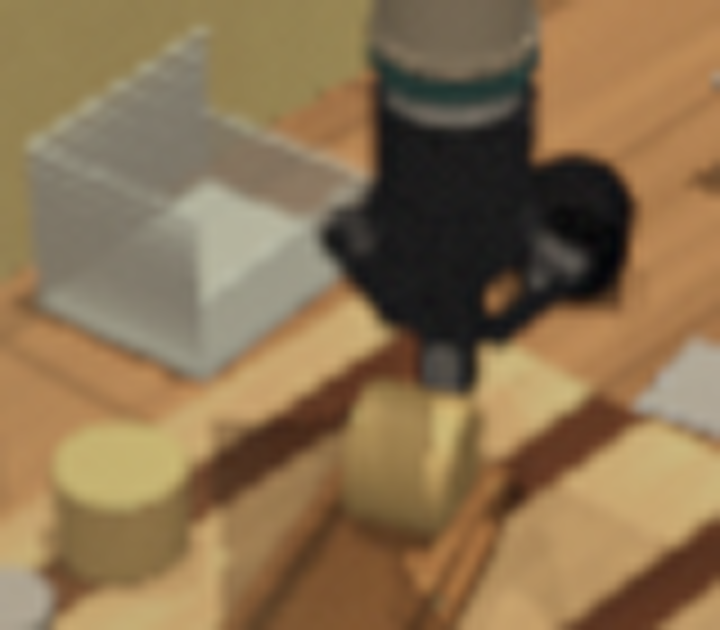

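```bash
python3 -m handwheel '-1 -2 -6 0 0 0 0;-1 -0.5 -6 0 0 0 0;-1 0 -5 0 0 0 0;-1 0 -5 0 0 0 0;-1 -0.5 -5 0 0 0 0;-1 -0.5 -5 0 0 0 0'; python3 -c "
from h import *
goto((-140,0,53))
im=get_image('side');crop(im,205,105,80,70,9,'pics/s11.png')
"
```

```text
clock: 12.65
eef_pos: [641.8, -232.4, 41.1]
tool_rot: [-1.751, 1.569, 1.8]
force: [0.0, -1.0, 0.1]
width: 0.1
t12.65 tip(gut) [-150.2   -1.    53.1] shift [  0.1 -10.1   1. ] turn [ 0.002 -0.     0.002] F(gut) [-0.9  0.4  0.1] w 0.1
```

View pics/s11.png

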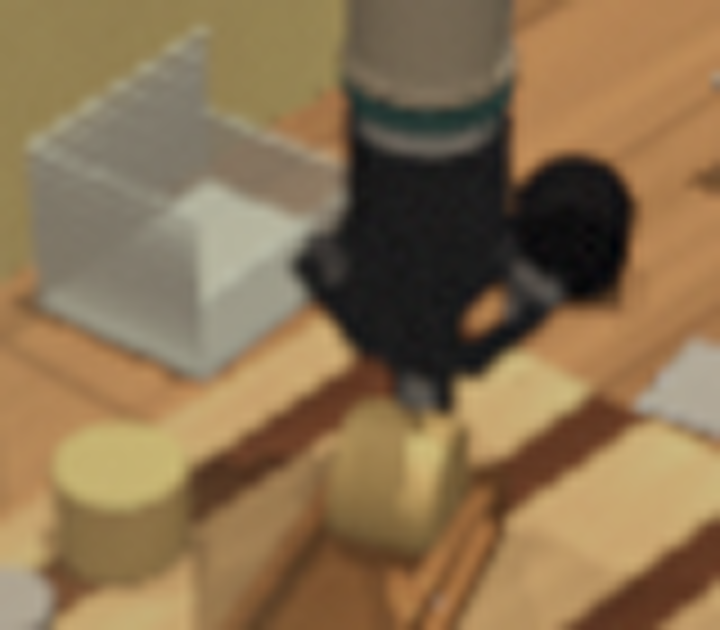

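```bash
python3 -m handwheel '-1 -0.5 -5 0 0 0 0;-1 -0.5 -5 0.5 0 0 0;-1 -0.5 -5 0.5 0 0 0;-1 -0.5 -5 0 0 0 0;-1 -0.5 -5 0 0 0 0;-1 -0.5 -5 0 0 0 0;-1 -0.5 -5 0 0 0 0;-1 -0.5 -5 0 0 0 0'; python3 -c "
from h import *
goto((-108,0,56.5))
"
```

```text
clock: 13.5
eef_pos: [623.3, -192.7, 45.6]
tool_rot: [-1.757, 1.569, 1.795]
force: [0.7, -1.3, 1.1]
width: 0.1
t13.50 tip(gut) [-106.4    0.2   57.6] shift [ 1.1  1.6 -0.2] turn [ 0.002 -0.     0.002] F(gut) [-1.5 -0.1  1.1] w 0.1
```

```bash
python3 -m handwheel '-1 -0.5 -5 0 0 0 0;-1 -0.5 -5 0 0 0 0;-1 -0.5 -5 0 0 0 0;-1 -0.5 -5 0 0 0 0;-1 -0.5 -5 0 0 0 0;-1 -0.5 -5 0 0 0 0;-1 -0.5 -5 0 0 0 0;-1 -0.5 -5 0 0 0 0;-1 -0.5 -5 0 0 0 0'; python3 -c "
from h import *
im=get_image('side');
goto((-60,0,63));crop(im,195,115,80,70,9,'pics/s12.png')
"
```

```text
clock: 14.4
eef_pos: [603.8, -147.7, 50.6]
tool_rot: [-1.844, 1.569, 1.708]
force: [0.9, -0.9, 0.6]
width: -0.0
t14.45 tip(gut) [-55.9   0.1  62.6] shift [-0.4  4.2 -0.1] turn [ 0.003 -0.     0.003] F(gut) [ 1.3  0.4 -0.6] w 0.3
```

View pics/s12.png

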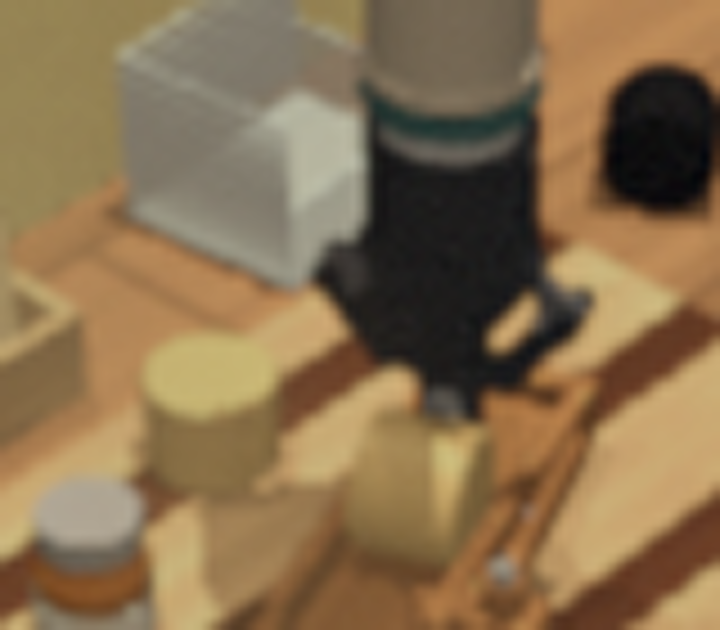

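```bash
python3 -m handwheel '-1 -0.7 -5 0 0 0 0;-1 -0.7 -5 0 0 0 0;-1 -0.7 -5 0 0 0 0;-1 -0.7 -5 0 0 0 0;-1 -0.7 -5 0 0 0 0;-1 -0.7 -5 0 0 0 0;-1 -0.7 -5 0 0 0 0;-1 -0.7 -5 0 0 0 0;-1 -0.7 -5 0 0 0 0;-1 -0.7 -5 0 0 0 0'; python3 -c "
from h import *
goto((0,0,72))
"
```

```text
clock: 15.45
eef_pos: [582.0, -97.2, 58.5]
tool_rot: [-1.802, 1.568, 1.75]
force: [0.9, -1.1, -0.4]
width: -0.1
t15.45 tip(gut) [-2.3  0.3 70.5] shift [-1.5 -2.3 -0.3] turn [ 0.002 -0.001  0.002] F(gut) [-1.4 -0.3 -0.4] w -0.1
```

```bash
python3 -m handwheel '-1 -0.5 -4 0 0 0 0;-1 -0.5 -4 0 0 0 0;-1 -0.5 -4 0 0 0 0;-1 -0.5 -4 0 0 0 0;-1 -0.5 -4 0 0 0 0;-1 -0.5 -4 0 0 0 0;-1 -0.5 -4 0 0 0 0'; python3 -c "
from h import *
im=get_image('side')
goto((40,0,74));crop(im,185,125,80,70,9,'pics/s13.png')
"
```

```text
clock: 16.15
eef_pos: [569.7, -69.3, 62.4]
tool_rot: [-1.807, 1.568, 1.745]
force: [-0.3, -0.5, 0.6]
width: 0.5
t16.20 tip(gut) [29.4  0.3 74.3] shift [  0.4 -10.5  -0.4] turn [ 0.003 -0.     0.004] F(gut) [ 1.9 -0.3  0. ] w 0.0
```

View pics/s13.png

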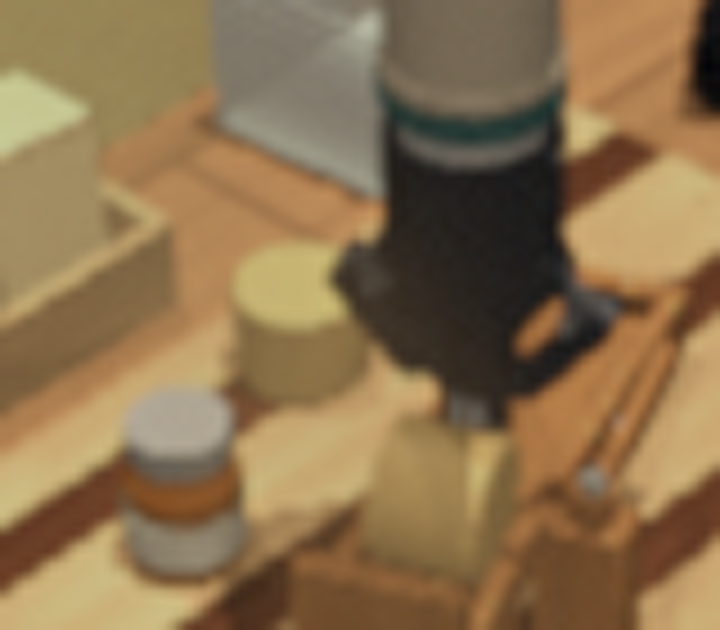

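```bash
python3 -m handwheel '-1 0 -4 0 0 0 0;-1 0 -4 0 0 0 0;-1 0 -4 0 0 0 0;-1 0 0 0 0 0 0;-1 0 0 0 0 0 0'; python3 -c "
from h import *
im=get_image('side')
goto((40,0,74));crop(im,185,125,80,70,9,'pics/s14.png')
"
```

```text
clock: 16.7
eef_pos: [562.9, -54.5, 61.8]
tool_rot: [-1.365, 1.564, 2.19]
force: [-0.1, 0.4, 0.0]
width: -0.2
t16.75 tip(gut) [44.5  0.8 73.8] shift [-0.2  4.6 -0.8] turn [0.005 0.001 0.006] F(gut) [ 0.3  0.2 -0.9] w 0.2
```

View pics/s14.png

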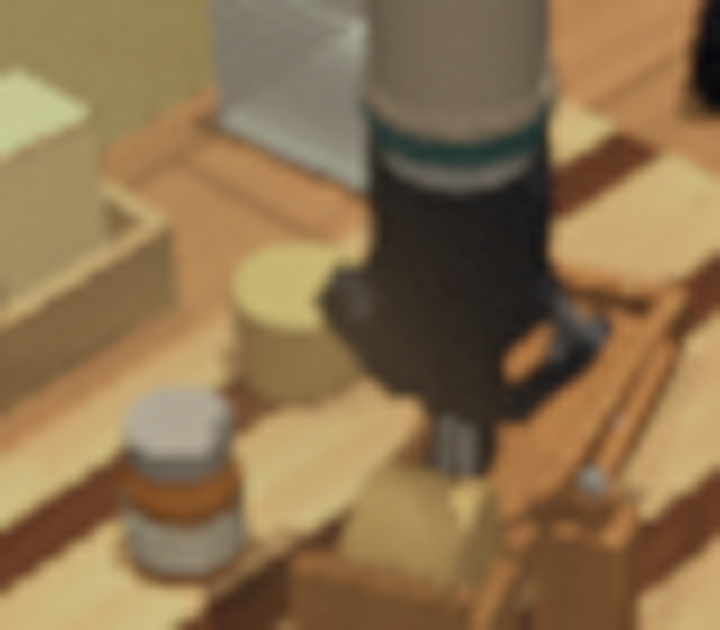

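```bash
python3 -m handwheel '-1 0 8 0 0 0 0;-1 0 20 0 0 0 0;-1 0 30 0 0 0 0;-1 -30 20 10 0 0 0;-1 -30 0 30 0 0 0;-1 0 0 30 0 0 0;-1 0 0 20 0 0 0;-1 0 0 0 0 0 0'; python3 -c "
from h import *
im=get_image('side');crop(im,185,105,80,80,8,'pics/s15.png')
im=get_image('top');crop(im,220,100,130,100,6,'pics/t15.png')
goto((-30,100,78))
t0=None
for t in np.linspace(0,np.pi/2,9):
  n=np.array([np.sin(t),-np.cos(t)]);h=5+11*np.sin(t)+14.5*np.cos(t)
  c=np.array([45,60])-75*np.array([np.cos(t),np.sin(t)])-n*h
  print(round(t,2),c.round(1),'' if t0 is None else (c-t0).round(1));t0=c
"
```

```text
clock: 17.55
eef_pos: [512.7, -173.6, 123.4]
tool_rot: [-0.379, 1.569, -3.11]
force: [-0.2, -0.4, 0.1]
width: -0.2
t17.65 tip(gut) [-44.3  90.7 135. ] shift [ 57.  -14.3   9.3] turn [ 0.005 -0.001  0.   ] F(gut) [ 0.8 -0.6 -0.4] w 0.0
0.0 [-30.   79.5] 
0.2 [-32.7  66.3] [ -2.7 -13.2]
0.39 [-32.9  52.2] [ -0.2 -14.1]
0.59 [-30.2  37.6] [  2.7 -14.6]
0.79 [-24.3  23.3] [  5.9 -14.3]
0.98 [-15.1  10. ] [  9.2 -13.3]
1.18 [-2.8 -1.4] [ 12.3 -11.3]
1.37 [12.1 -9.9] [14.9 -8.6]
1.57 [ 29. -15.] [16.9 -5.1]
```

View pics/s15.png

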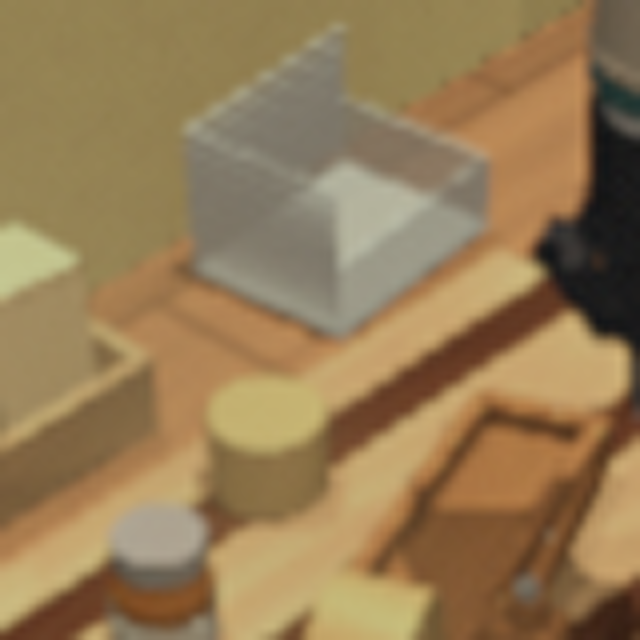

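View pics/t15.png

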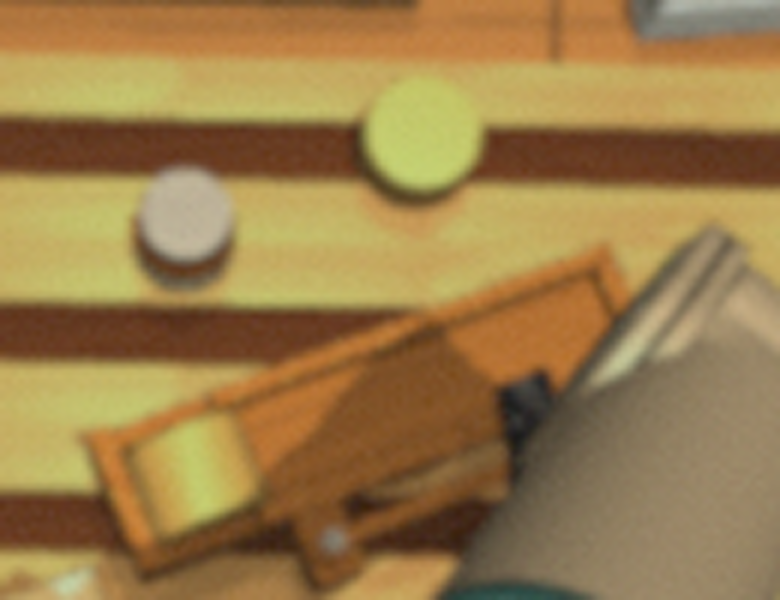

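```bash
python3 -m handwheel '-1 10 -8 8 0 0 0;-1 20 -4 2 0 0 0;-1 18 -2 0 0 0 0;-1 8 0 0 0 0 0;-1 0 0 0 0 0 0;-1 0 0 0 0 0 0'; python3 -c "
from h import *
im=get_image('side');crop(im,205,125,80,70,9,'pics/s16.png')
goto((-30,90,75))
s=st();print((proj('side',s['eef_pos']+s['R'].apply([-22,0,0]))-[205,125])*9)
"
```

```text
clock: 18.25
eef_pos: [510.1, -159.2, 64.3]
tool_rot: [2.85, 1.564, 0.131]
force: [-0.5, -0.5, 0.7]
width: -0.2
t18.30 tip(gut) [-30.7  90.9  76.5] shift [ 1.5 -0.7 -0.7] turn [ 0.014 -0.007 -0.002] F(gut) [-0.3 -1.2 -0.3] w -0.2
[[539.52049171 407.96680988]]
```

View pics/s16.png

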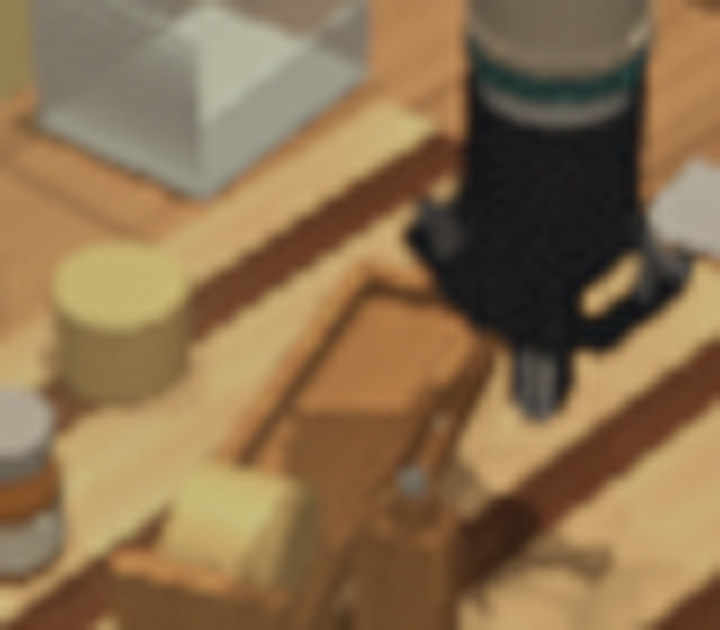

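```bash
python3 -m handwheel '-1 1 0 -6 0 0 0;-1 0.5 0 -6 0 0 0;-1 0 1 -6 0 0 0;-1 0 1 -6 0 0 0;-1 0 0 -6 0 0 0;-1 0 0 -6 0 0 0'; python3 -c "
from h import *
im=get_image('side');crop(im,205,125,80,70,9,'pics/s17.png')
goto((-31,45,74.5))
"
```

```text
clock: 18.9
eef_pos: [547.8, -145.7, 65.3]
tool_rot: [2.733, 1.561, 0.013]
force: [-0.6, 0.1, -1.3]
width: 0.1
t18.95 tip(gut) [-33.1  49.6  77.3] shift [ 2.8 -2.1 -4.3] turn [ 0.015 -0.011 -0.004] F(gut) [ 0.5 -0.8  0.1] w 0.1
```

View pics/s17.png

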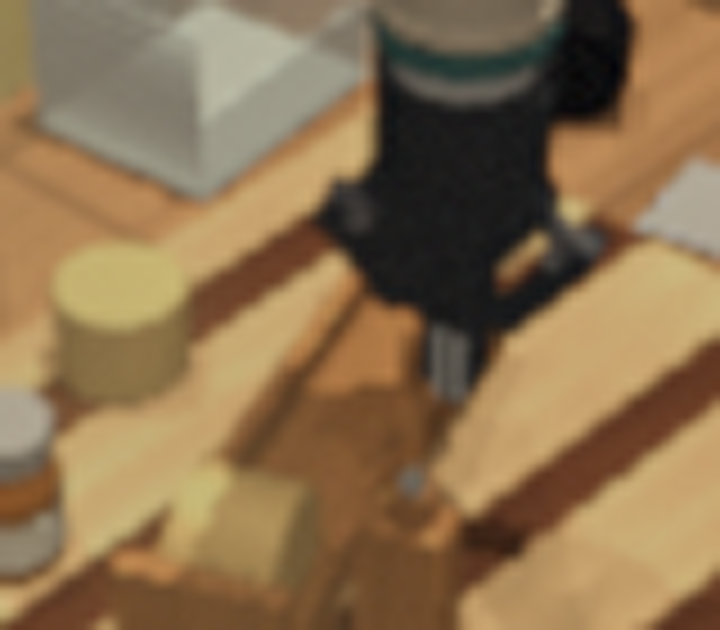

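```bash
python3 -m handwheel '-1 1 -1 -6 0 0 0;-1 1 -1 -6 0 0 0;-1 0.5 -2 -6 0 0 0;-1 0 -3 -6 0 0 0;-1 0 -4 -5 0 0 0;-1 0 -4 -5 0 0 0'; python3 -c "
from h import *
im=get_image('side');crop(im,205,125,80,70,9,'pics/s18.png')
goto((-15,10,74.5))
"
```

```text
clock: 19.55
eef_pos: [575.8, -116.0, 62.7]
tool_rot: [2.687, 1.56, -0.033]
force: [-0.6, -0.6, 0.5]
width: 0.2
t19.60 tip(gut) [-15.7  12.3  74.6] shift [ 0.1 -0.8 -2.1] turn [ 0.016 -0.011 -0.004] F(gut) [ 1.2 -0.6 -0.8] w -0.0
```

View pics/s18.png

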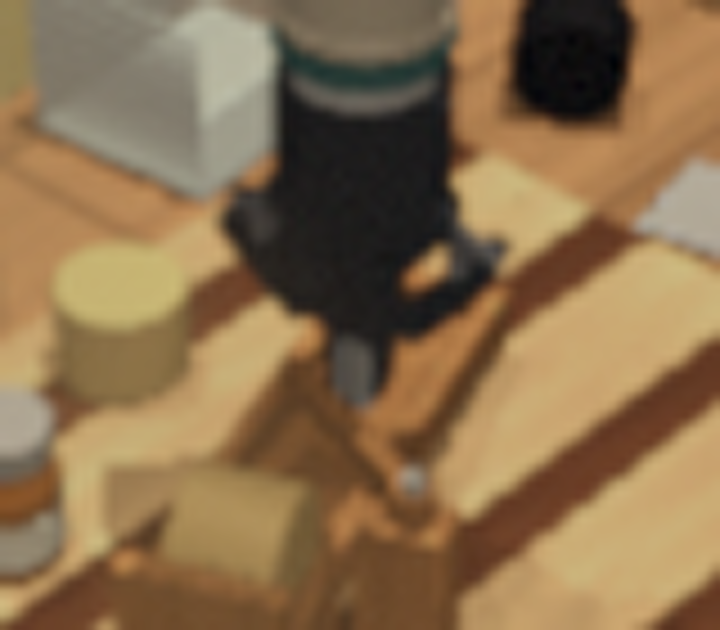

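```bash
python3 -m handwheel '-1 0 -4 -5 0 0 0;-1 0 -5 -5 0 0 0;-1 0 -5 -4 0 0 0;-1 0 -5 -3 0 0 0;-1 0 -5 -3 0 0 0;-1 0 -5 -2 0 0 0;-1 0 -5 -2 0 0 0'; python3 -c "
from h import *
goto((29,-15,74.5))
"
```

```text
clock: 20.3
eef_pos: [585.0, -70.5, 62.8]
tool_rot: [2.727, 1.559, 0.009]
force: [0.0, -0.6, -0.3]
width: 0.0
t20.30 tip(gut) [ 21.2 -12.9  74.8] shift [ 0.3 -7.9 -2. ] turn [ 0.015 -0.011 -0.005] F(gut) [-0.5  0.2 -0.3] w 0.0
```

Now slowly onto the end stop, watching the force.

```bash
python3 -m handwheel '-1 0 -3 -1 0 0 0;-1 0 -3 0 0 0 0;-1 0 -3 0 0 0 0'; python3 -c "
from h import *
goto((29,-15,74.5))"
python3 -m handwheel '-1 0 -3 0 0 0 0;-1 0 -3 0 0 0 0'; python3 -c "
from h import *
im=get_image('side');crop(im,205,125,80,70,9,'pics/s19.png')
goto((29,-15,74.5))"
```

```text
clock: 20.6
eef_pos: [583.3, -62.4, 63.1]
tool_rot: [2.531, 1.556, -0.187]
force: [3.9, -8.2, -3.4]
width: 0.0
t20.60 tip(gut) [ 29.3 -14.5  75.1] shift [ 0.6  0.1 -0.2] turn [ 0.015 -0.012 -0.009] F(gut) [-9.  -0.3 -3.4] w 0.0
clock: 20.8
eef_pos: [583.5, -62.8, 63.4]
tool_rot: [2.23, 1.546, -0.491]
force: [2.9, -5.4, -5.5]
width: -0.0
t20.85 tip(gut) [ 29.1 -14.4  75.4] shift [ 0.9 -0.3 -0.3] turn [ 0.012 -0.015 -0.02 ] F(gut) [-6.7 -0.  -4.4] w 0.2
```

View pics/s19.png

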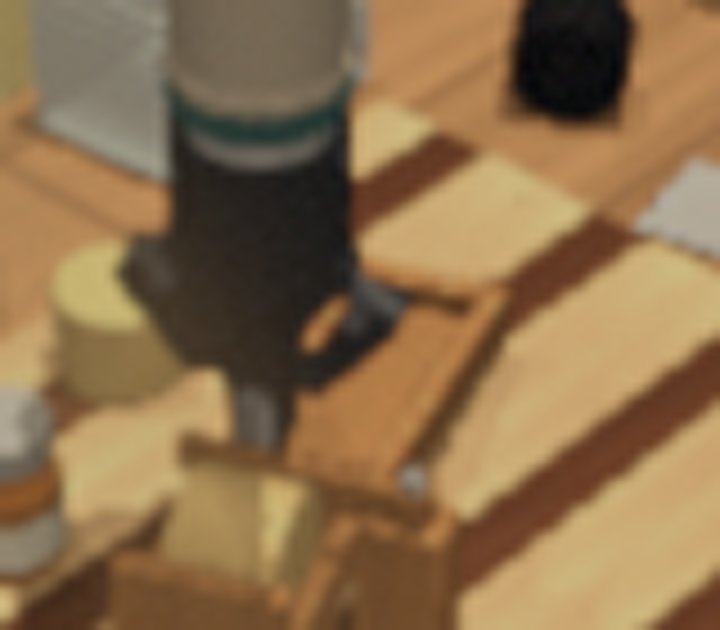

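```bash
python3 -m handwheel '-1 0 4 0 0 0 0;-1 0 8 0 0 0 0;-1 0 20 0 0 0 0;-1 -20 20 0 0 0 0;-1 -40 20 0 0 0 0;-1 -40 20 20 0 0 0;-1 -20 20 40 0 0 0;-1 0 20 40 0 0 0;-1 0 20 40 0 0 0;-1 0 20 40 0 0 0'
python3 -m handwheel '-1 0 30 30 0 0 0;-1 0 30 30 0 0 0;-1 0 0 0 0 0 0;-1 0 0 0 0 0 0'; python3 -c "
from h import *
im=get_image('side');crop(im,185,105,100,100,6,'pics/s20.png')
im=get_image('top');crop(im,220,100,130,100,6,'pics/t20.png')
goto((29,-15,74.5))"
```

```text
clock: 21.85
eef_pos: [490.2, -294.5, 188.0]
tool_rot: [2.438, 1.548, -0.268]
force: [0.5, -0.4, 0.2]
width: 0.1
clock: 22.25
eef_pos: [451.9, -384.8, 189.7]
tool_rot: [2.347, 1.548, -0.374]
force: [0.7, 0.1, -1.0]
width: -0.4
t22.35 tip(gut) [-214.   233.7  201.8] shift [ 127.  -242.  -249.9] turn [ 0.014 -0.015 -0.017] F(gut) [ 0.7 -0.5  0.8] w 0.1
```

View pics/s20.png

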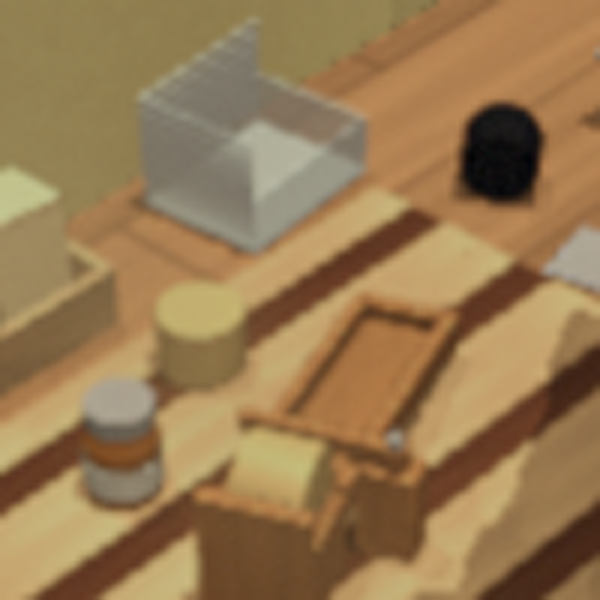

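View pics/t20.png

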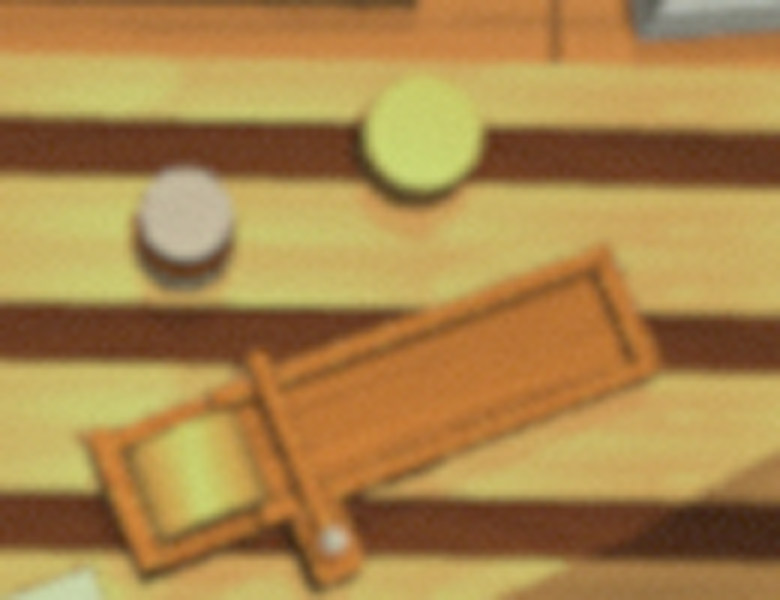

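The top picture shows the truckle in the hollow at about (195,475). The bar runs square across from (332,540) to (258,360), and the jar and standing cheese have not moved. The arm is clear, so I am handing in.

```bash
python3 -c "
from h import *
a=cv2.imread('pics/top0.png');b=get_image('top');d=cv2.GaussianBlur(cv2.absdiff(a,b),(5,5),0).max(2)
for n,(x,y,w,h) in dict(jar=(240,125,22,25),stand=(278,110,25,25),block=(205,192,38,28),tub=(75,165,60,58)).items(): print(n,d[y:y+h,x:x+w].max())
print(ctrl.finish_job())"
```

```text
jar 5
stand 6
block 5
tub 5
the job is handed in; nothing more can be done
None
```

The truckle is in the hollow against the stop board, and the keeper bar lies square across the gutter behind it. I handed the job in at about 22.4 s.

- **First push failed:** The fingertips stood about 20 mm higher than the reported pose said. I found roughly half of that by touching the striped board well clear of the gutter (about 19 N), thinking it was the table. The first push therefore met the truckle too high and jammed at about 6–7 N. I backed off, let the truckle roll back to the lip, corrected the height and pushed again.
- **Second push:** The truckle went up with at most about 2 N of force on the fingers and dropped over the crest into the hollow. It stayed in the gutter throughout.
- **Keeper bar:** I swung it round with the fingertips until the force rose to about 9 N at its end stop. The fingers were then where the geometry puts them for a square bar.
- **Last checks:**
  - After the arm withdrew, both pictures showed the truckle seated and the bar square across. The force was near zero.
  - Comparing top pictures from the start and end, the jar, standing cheese, block and tub had not moved.
  - I did not run that comparison on the wedge, the spreader or the look-alikes. The arm never worked near them.

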